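Fetch the sanding block from behind the varnish tin

TASK

The sanding block is boxed in at the back of its plywood stand by the varnish tin in front of it. Lift the tin out, stand it upright on the clear bit of table in front of the stand, take the sanding block out and lay it flat, cork side down, in the middle of the dark walnut panel; then put the tin back on its ring mark in the stand, upright.

Things in the scene. Friction and masses are not known exactly. Their poses are not given: they have to be found in the camera images.
- tin_center (a point): varnish tin in front of the sanding block: upright steel tin, black label, 64 mm across, 95 mm tall, 0.2-0.4 kg; point on its axis, half-way up; z up. Starts on the ring mark, 4-8 mm in front of the block, so grip it by its two sides (along the stand's y), half-way up or a little higher. A like tin in a like stand on the table's other side, with a tape roll behind it, is not the one.
- block_center (a point): sanding block: cork below, brown wood above, 40 mm (its x) by 80 mm (y) by 40 mm tall (z, up), 0.1 kg; point at its centre. Starts on the floor of the stand's bay, its x along the stand's x within 4 degrees, 6-14 mm from the cheeks beside it, 45 mm in front of the back board. Grip it across its 40 mm: one finger in front, where the tin stood, one behind.
- spot (a point): centre of the tin's dark ring mark (72 mm across) on the floor (12 mm above the table) of the fixed plywood stand; x to the stand's back, away from the robot, z up. Floor from x -52 to 133 mm, 130 mm wide; cheeks at y +-50 to 60, x 28 to 128, 52 mm above the table; back board at x 123, 62 mm high. Block centre at x 58. The table at x -90 to -160 mm, y 0, is clear: stand the tin there meanwhile.
- panel_top (a point): centre of the top face of the dark walnut panel: a flat slab, 170 mm (its x) by 130 mm (its y) by 20 mm thick, fixed, lying on the table between the two stands, nearer to the robot; its top is 20 mm above the table; z up. Nothing lies on it.

How it is judged:
By the outcome, as a careful person would: the job done as asked, in the order asked, and still so for the second after the job is handed in, with the robot touching nothing.
It also fails if it takes over 72 s, if anything falls off the work surface, if the arm or the gripper's body presses on something with over 40 N, if the wrist force passes 120 N, or if a joint passes its speed limit or range.

ROBOT

A 7-joint arm with a two-finger parallel gripper is mounted at the origin on the work surface. World frame = base frame: x ahead of the robot, y to its left, z up, the work surface at z = 0. Lengths are in m, angles in rad, forces in N, time in s.
With the tool pointing down it reaches from about 0.35 to 0.9 m from the base axis. Payload 7.2 kg.
Tool frame: the origin (TCP) lies midway between the tips of the shut fingers; the grasp point (between the pads) lies 19 mm behind it; z points along the fingers, y is the line along which they close (so a half turn about z gives the same grasp; the last joint's range is limited). The gripper opens to 88 mm and grips with 3 to 60 N. Pads are 20 mm wide; open, the fingers measure 115 mm over their backs; the gripper's body (75 mm by 178 mm) begins 61 mm behind the grasp point.
Start: joints at [-1.201, 0.411, -0.013, 1.596, 0.006, 1.134, -0.082], TCP at [0.265, 0.566, 0.223] pointing down, gripper open.
Joint ranges: [-2.95, 2.95], [-0.29, 1.99], [-1.47, 1.44], [0.14, 2.54], [-1.03, 4.17], [0.13, 1.85], [-2.86, 2.86]. Speed limits (rad/s): [2.39, 2.39, 3.01, 3.01, 3.14, 3.14, 3.14].

INTERFACE

Orientations are given as a unit quaternion [x, y, z, w].
In Python, from rig import * gives the robot as it stands.
- The arm moves only by the tool play_rows, never from a script. Its argument "motion" is a list of rows, each a list of 6 numbers: the shift along the world's x, y, z in units of 750 mm (1.0 is 750 mm), then the turn, a rotation vector about the world's x, y, z in units of 90 degrees (1.0 is 90 degrees). In form: [[dx, dy, dz, rx, ry, rz], ...]. A call has 1 to 5 rows; each row is the pose to reach, as a shift and turn from the pose commanded when the call began; what a row does not reach only later rows make up. A row lasts 1/8 s, in which the tool goes at most 62.5 mm and 10.7 degrees, less where a joint would pass 70% of its speed; a pose out of reach is approached as far as the arm can. A call with a number of a shift or a turn outside -1 to 1 is refused whole. A call with a gripper value outside its range is refused whole. "grip" is the opening, from 0 (shut) to 1 (fully open), set as the call begins (left out, the last holds). The fingers move at their own pace and stop on an object; "squeeze" is the grip in N (left out, the last holds). Time passes only in rows, so rows that repeat a pose let the fingers close. It gives the time, the measured TCP pose, the force, the opening and the grip force at its end, in the units of the state.
- get_state(): the state, without advancing time (a new reading comes with each control period).
- camera(name): name is "scene" or "top" or "wrist"; returns a dict with "image" (400x640x3 uint8, red, green, blue), "depth" (400x640 float32, m along the optical axis (not along the pixel's ray), 0 where there is no reading), "intrinsics" (3x3 intrinsics, pixels), "rvec" (rotation vector, rad) and "tvec" (3), from world to camera coordinates, as OpenCV has them. Camera axes: x right, y down, z forward; pixel columns grow to the right and rows downward; lengths in m; the calibration is good to about 2 mm. A picture is of the moment at which its call begins.
- sign_off(): hands the job in; it is judged then, once.
Trained networks look in a picture, given as the dict that the camera call returned (one of the last four; its "shot" number tells which), for a name from the list of things; names that differ only in an ending like _2 or _b are one class to them, and where a whole thing is asked for, a point or a joint stands for the part that bears it (a point fixed in the world has none). Each returns a list of dicts, best first, with "score" (0 to 1); they miss things now and then, are a little off and sometimes report something else, mostly with a low value. They report only what shows in the picture. A call takes as long as a camera call.
- masks_of(picture, label): "pixels" (400x640 bool, what is visible of it) and "uv" ([column, row] in pixels, amid what is visible of it).
The state is a dict: "t": time; "joint_pos": joint angles; "qd": joint speeds; "joint_efforts": joint torques, N m; "tool_pos": TCP position; "eef_rot": TCP orientation; "wrist_force": force on the tool from outside, world axes, zero at the start; "ft_torque": the same for the moment, N m; "grip_width": finger opening in m; "grasp_force": force on a finger pad.
Only numpy, scipy, OpenCV 4.12 (cv2) and the standard library are available. Lean on these libraries where they do the work, as an engineer would, in place of code of your own. Each camera call takes 0.05 s, during which the arm holds its last target. There are 200 camera calls.

## Working session

There is one attempt and no reset: what is moved stays moved. The work goes in short steps, Python scripts to look and compute and a tool call to move; the robot and the scene stay as the last step left them, time stands still between calls to the robot, and variables do not carry over. Pictures are saved under pics/ and viewed, at most 10 in all, crops included, and the job is handed in when it is done.

Besides the shell and the picture viewer there is one more tool, called by a JSON object that holds its "method" and its "body". play_rows: Moves the arm, as the interface text tells. Its arguments: {"type":"object","properties":{"motion":{"type":"array","items":{"type":"array","items":{"type":"number"}}},"grip":{"type":"number"},"squeeze":{"type":"number"}},"required":["motion"]}

```bash
mkdir -p pics; cat > h.py <<'E'
from rig import *
import numpy as np, cv2
def pts(p,mask=None):
    d=p["depth"];K=p["intrinsics"];R=cv2.Rodrigues(np.array(p["rvec"],float))[0];t=np.array(p["tvec"],float).ravel()
    v,u=np.nonzero((d>0) if mask is None else (mask&(d>0)))
    z=d[v,u];c=np.stack([(u-K[0][2])/K[0][0]*z,(v-K[1][2])/K[1][1]*z,z],1)
    return (c-t)@R,u,v
def proj(p,X):
    return cv2.projectPoints(np.array(X,float).reshape(-1,3),np.array(p["rvec"],float),np.array(p["tvec"],float),np.array(p["intrinsics"],float),None)[0].reshape(-1,2)
def save(p,n): cv2.imwrite("pics/"+n,p["image"][:,:,::-1])
E
cat > a.py <<'E'
from h import *
s=get_state();print(s["t"],s["tool_pos"],s["eef_rot"],s["grip_width"])
ims=[]
for c in ["top","scene"]:
    p=camera(c);ims.append(p["image"])
    print(c,(-cv2.Rodrigues(np.array(p["rvec"],float))[0].T@np.array(p["tvec"]).ravel()).round(3))
    for l in ["tin_center","block_center","spot","panel_top"]:
        for m in masks_of(p,l):
            P,_,_=pts(p,m["pixels"])
            print(l,round(m["score"],2),m["uv"],m["pixels"].sum(),np.percentile(P,[2,50,98],axis=0).round(3).tolist() if len(P) else None)
    save(p,c+"0.png")
E
python3 a.py
```

```text
0.0 [0.26478838 0.56557558 0.22183532] [ 2.17138386e-01  9.76140509e-01 -7.85059919e-04 -1.10974537e-04] 0.08769264808845507
top [ 0.516 -0.018  1.022]
tin_center 0.67 [444.4, 199.5] 1199 [[0.555, -0.282, 0.016], [0.583, -0.245, 0.105], [0.612, -0.221, 0.11]]
block_center 0.81 [439.1, 174.8] 859 [[0.623, -0.293, 0.025], [0.642, -0.252, 0.05], [0.663, -0.216, 0.054]]
spot 0.73 [436.2, 160.5] 3879 [[0.535, -0.32, 0.007], [0.655, -0.252, 0.012], [0.716, -0.19, 0.062]]
panel_top 0.91 [299.3, 245.9] 5415 [[0.41, -0.039, 0.004], [0.491, 0.025, 0.019], [0.574, 0.089, 0.023]]
scene [1.059 0.195 0.566]
tin_center 0.79 [195.3, 174.2] 1749 [[0.563, -0.277, 0.019], [0.6, -0.236, 0.086], [0.618, -0.221, 0.108]]
block_center 0.81 [169.8, 204.7] 1074 [[0.624, -0.295, 0.015], [0.653, -0.257, 0.051], [0.665, -0.217, 0.053]]
spot 0.93 [168.4, 223.0] 4095 [[0.544, -0.322, 0.003], [0.675, -0.223, 0.027], [0.723, -0.188, 0.062]]
panel_top 0.67 [349.1, 204.4] 4548 [[0.413, -0.035, 0.005], [0.511, 0.03, 0.019], [0.58, 0.091, 0.022]]
```

View pics/top0.png

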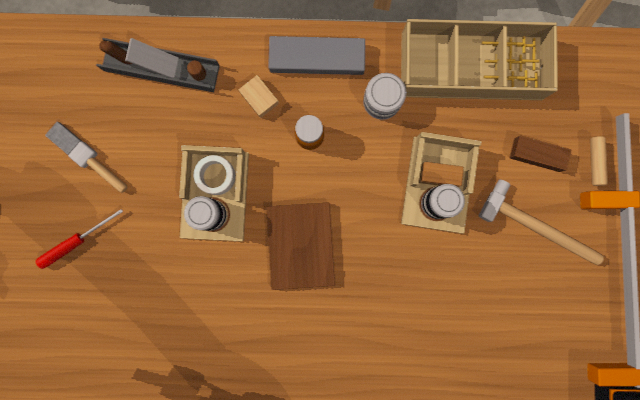

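View pics/scene0.png

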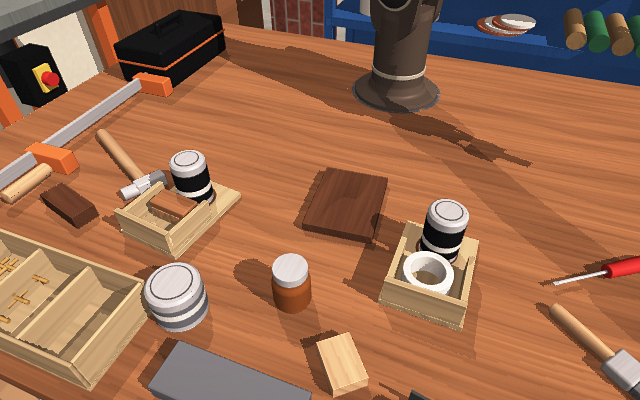

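```bash
cat > b.py <<'E'
from h import *
p=camera("top")
def rect(name,P):
    print(name,len(P),"med z",np.median(P[:,2]).round(4));(c,s,a)=cv2.minAreaRect((P[:,:2]*1000).astype(np.float32));print(np.round(c,1),np.round(s,1),round(a,2))
for l,zl,zh in [("tin_center",.098,.115),("block_center",.047,.058),("panel_top",.014,.026)]:
    for m in masks_of(p,l)[:1]:
        k=cv2.erode(m["pixels"].astype(np.uint8),np.ones((1,1)))>0
        P,_,_=pts(p,k);P=P[(P[:,2]>zl)&(P[:,2]<zh)]
        rect(l,P)
        if l[0]=="t":
            print("circ",cv2.minEnclosingCircle((P[:,:2]*1000).astype(np.float32)),P.mean(0))
P,u,v=pts(p)
near=(P[:,0]>.48)&(P[:,0]<.8)&(P[:,1]<-.15)&(P[:,1]>-.4)
rect("floor",P[near&(P[:,2]>.008)&(P[:,2]<.07)])
m=masks_of(p,"spot")[0]["pixels"]
Q,_,_=pts(p,m);rect("spotmask z>.009",Q[(Q[:,2]>.009)&(Q[:,2]<.07)])
for n,zl,zh in [("cheek",.049,.0545),("back",.0585,.066)]:
    rect(n,Q[(Q[:,2]>zl)&(Q[:,2]<zh)])
    q=Q[(Q[:,2]>zl)&(Q[:,2]<zh)]
    print(q[:,:2].mean(0))
E
python3 b.py
```

```text
tin_center 845 med z 0.1059
[ 586.7 -251.3] [58.5 61.5] 28.08
circ ((585.462890625, -252.39817810058594), 31.497743606567383) [ 0.58537979 -0.25110293  0.10574511]
block_center 772 med z 0.0507
[ 643.2 -252.8] [87.2 39.8] 84.34
panel_top 5220 med z 0.0189
[492.1  25.5] [170.1 130.2] 5.05
floor 5775 med z 0.0226
[ 670.  -278.2] [292.2 227.4] 8.17
spotmask z>.009 3522 med z 0.0128
[ 625.3 -257.5] [130.6 185.2] 82.48
cheek 439 med z 0.0511
[ 663.3 -262.8] [120.5 103.3] 81.84
[ 0.66466102 -0.26071296]
back 277 med z 0.0609
[ 711.5 -269.3] [119.8  11. ] 82.72
[ 0.71150816 -0.26876386]
```

The top view shows the target tin at about (444,200), with the block behind it at (440,174) in the right-hand stand. The panel is at (300,246). The look-alike stand with the tape roll is at left, about (212,190), and the scene view agrees. The stand fit puts the spot at about (585,-252) mm with the stand's x at -7.5°, and the tin measures the same place.

{"method": "play_rows", "body": {"motion": [[0.015, -0.04, 0, 0, 0, 0.04], [0.044, -0.112, 0, 0, 0, 0.08], [0.073, -0.187, 0, 0, 0, 0.12], [0.102, -0.261, 0, 0, 0, 0.16], [0.131, -0.335, 0, 0, 0, 0.196]], "grip": 1, "squeeze": 25}}

```text
t: 1.38
tool_pos: [0.3638, 0.313, 0.2229]
eef_rot: [0.064, 0.998, 0.0, 0.0]
wrist_force: [1.1, 0.2, -0.8]
grip_width: 0.0879
grasp_force: 0.0
```

{"method": "play_rows", "body": {"motion": [[0.029, -0.0745, 0, 0, 0, 0], [0.058, -0.149, 0, 0, 0, 0], [0.087, -0.2235, 0, 0, 0, 0], [0.116, -0.298, 0, 0, 0, 0], [0.146, -0.3725, 0, 0, 0, 0]]}}

```text
t: 2.0
tool_pos: [0.4733, 0.0337, 0.2231]
eef_rot: [0.065, 0.998, 0.0, 0.001]
wrist_force: [0.8, 0.6, 0.6]
grip_width: 0.0877
grasp_force: 0.0
```

{"method": "play_rows", "body": {"motion": [[0.029, -0.0745, 0, 0, 0, 0], [0.058, -0.149, 0, 0, 0, 0], [0.087, -0.2235, 0, 0, 0, 0], [0.116, -0.298, 0, 0, 0, 0], [0.146, -0.3725, 0, 0, 0, 0]]}}

```text
t: 2.62
tool_pos: [0.583, -0.2455, 0.2228]
eef_rot: [0.065, 0.998, 0.0, 0.0]
wrist_force: [0.3, 0.3, 0.6]
grip_width: 0.088
grasp_force: 0.0
```

{"method": "play_rows", "body": {"motion": [[0.0043, -0.0101, 0, 0, 0, 0], [0.0043, -0.0101, 0, 0, 0, 0]]}}

```text
t: 2.88
tool_pos: [0.5852, -0.2516, 0.2221]
eef_rot: [0.065, 0.998, 0.0, -0.0]
wrist_force: [0.5, 0.6, 0.6]
grip_width: 0.0875
grasp_force: 0.0
```

```bash
cat > c.py <<'E'
from h import *
from scipy.spatial.transform import Rotation as R
def st():
    s=get_state();M=R.from_quat(s["eef_rot"]).as_matrix();print("t",round(s["t"],2),"pos",np.round(s["tool_pos"],4),"yaw y",np.degrees(np.arctan2(M[1,1],M[0,1])).round(2),"z",M[:,2].round(3),"w",round(s["grip_width"],4),"gf",round(s["grasp_force"],1),"F",np.round(s["wrist_force"],1),"j",np.round(s["joint_pos"],2));return s
if __name__=="__main__": st()
E
python3 c.py
python3 - <<'E'
from h import *
p=camera("scene")
for l in ["block_center","tin_center"]:
    m=masks_of(p,l)[0];P,_,_=pts(p,m["pixels"])
    q=P[:,:2]-[.5852,-.252];a=np.radians(-7.5);X=np.c_[q@[np.cos(a),np.sin(a)],q@[-np.sin(a),np.cos(a)],P[:,2]]
    X=X[X[:,2]>(.047 if l[0]=="b" else .1)]
    print(l,len(X),np.percentile(X,[1,50,99],axis=0).round(4).tolist(),cv2.minAreaRect((X[:,:2]*1000).astype(np.float32)))
E
```

```text
t 2.88 pos [ 0.5852 -0.2516  0.2221] yaw y 82.5 z [-0.001  0.001 -1.   ] w 0.0875 gf 0.0 F [0.5 0.6 0.6] j [ 0.03  0.45  0.43  1.59 -0.2   1.15  1.94]
block_center 700 [[0.0391, -0.0339, 0.0474], [0.0601, 0.0062, 0.0512], [0.0781, 0.0428, 0.0533]] ((58.379398345947266, 6.706417083740234), (41.13700866699219, 85.45677947998047), 0.5118222832679749)
tin_center 634 [[-0.0257, -0.0267, 0.1005], [0.0052, 0.0046, 0.1066], [0.0313, 0.0294, 0.1087]] ((1.4419727325439453, 1.6454048156738281), (61.04526901245117, 59.78305435180664), 3.5185348987579346)
```

{"method": "play_rows", "body": {"motion": [[0.0003, 0, -0.05, 0, 0, 0], [0.0005, 0, -0.11, 0, 0, 0], [0.0005, 0, -0.17, 0, 0, 0], [0.0005, 0, -0.215, 0, 0, 0], [0.0005, 0, -0.233, 0, 0, 0]]}}

```text
t: 3.65
tool_pos: [0.5851, -0.2493, 0.0464]
eef_rot: [0.064, 0.998, 0.001, -0.001]
wrist_force: [-0.9, 0.9, -0.2]
grip_width: 0.0877
grasp_force: 0.0
```

{"method": "play_rows", "body": {"motion": [[0, 0, 0, 0, 0, 0], [0, 0, 0, 0, 0, 0], [0, 0, 0, 0, 0, 0], [0, 0, 0, 0, 0, 0], [0, 0, 0, 0, 0, 0]], "grip": 0, "squeeze": 25}}

```text
t: 4.28
tool_pos: [0.5868, -0.2524, 0.0496]
eef_rot: [0.065, 0.998, -0.0, 0.001]
wrist_force: [-0.4, -1.9, 7.4]
grip_width: 0.0637
grasp_force: 25.0
```

{"method": "play_rows", "body": {"motion": [[0, 0, 0, 0, 0, 0], [0, 0, 0, 0, 0, 0]]}}

```text
t: 4.53
tool_pos: [0.5869, -0.2525, 0.0496]
eef_rot: [0.065, 0.998, -0.0, 0.001]
wrist_force: [-0.4, -1.0, 6.6]
grip_width: 0.0639
grasp_force: 25.0
```

{"method": "play_rows", "body": {"motion": [[0, 0, 0.01, 0, 0, 0], [0, 0, 0.03, 0, 0, 0], [0, 0, 0.055, 0, 0, 0], [0, 0, 0.07, 0, 0, 0], [0, 0, 0.07, 0, 0, 0]]}}

```text
t: 5.15
tool_pos: [0.5866, -0.2518, 0.1019]
eef_rot: [0.065, 0.998, -0.0, 0.001]
wrist_force: [-0.3, -0.2, -5.1]
grip_width: 0.0637
grasp_force: 25.0
```

{"method": "play_rows", "body": {"motion": [[-0.03, 0.004, 0, 0, 0, 0], [-0.08, 0.0105, 0, 0, 0, 0], [-0.13, 0.017, 0, 0, 0, 0], [-0.163, 0.0215, 0, 0, 0, 0], [-0.167, 0.022, 0, 0, 0, 0]]}}

```text
t: 5.78
tool_pos: [0.4589, -0.2348, 0.1002]
eef_rot: [0.065, 0.998, 0.0, -0.001]
wrist_force: [0.7, -0.4, -2.9]
grip_width: 0.0636
grasp_force: 25.0
```

{"method": "play_rows", "body": {"motion": [[0, 0, -0.02, 0, 0, 0], [0, 0, -0.045, 0, 0, 0], [0, 0, -0.065, 0, 0, 0], [0, 0, -0.076, 0, 0, 0], [0, 0, -0.08, 0, 0, 0]]}}

```text
t: 6.4
tool_pos: [0.4605, -0.235, 0.0396]
eef_rot: [0.065, 0.998, 0.0, -0.0]
wrist_force: [-0.4, -0.1, -3.6]
grip_width: 0.0637
grasp_force: 25.0
```

{"method": "play_rows", "body": {"motion": [[0, 0, 0, 0, 0, 0], [0, 0, 0, 0, 0, 0]]}}

```text
t: 6.65
tool_pos: [0.4609, -0.2352, 0.0409]
eef_rot: [0.065, 0.998, -0.0, 0.0]
wrist_force: [-0.5, 0.5, -4.4]
grip_width: 0.0633
grasp_force: 25.0
```

{"method": "play_rows", "body": {"motion": [[0, 0, -0.002, 0, 0, 0], [0, 0, -0.004, 0, 0, 0], [0, 0, -0.004, 0, 0, 0]]}}

```text
t: 7.02
tool_pos: [0.4607, -0.235, 0.0376]
eef_rot: [0.065, 0.998, 0.0, 0.0]
wrist_force: [-0.7, 0.5, -0.7]
grip_width: 0.0638
grasp_force: 25.0
```

{"method": "play_rows", "body": {"motion": [[0, 0, 0, 0, 0, 0], [0, 0, 0, 0, 0, 0], [0, 0, 0, 0, 0, 0], [0, 0, 0, 0, 0, 0]], "grip": 1}}

```text
t: 7.52
tool_pos: [0.4606, -0.2351, 0.0375]
eef_rot: [0.065, 0.998, -0.0, 0.0]
wrist_force: [0.1, -0.0, -0.2]
grip_width: 0.0879
grasp_force: 0.0
```

{"method": "play_rows", "body": {"motion": [[0, 0, 0.02, 0, 0, 0], [0, 0, 0.06, 0, 0, 0], [0, 0, 0.12, 0, 0, 0], [0, 0, 0.18, 0, 0, 0], [0, 0, 0.23, 0, 0, 0]]}}

```text
t: 8.15
tool_pos: [0.4606, -0.2353, 0.2128]
eef_rot: [0.065, 0.998, -0.0, 0.001]
wrist_force: [0.3, 0.2, -0.6]
grip_width: 0.0876
grasp_force: 0.0
```

```bash
cat > d.py <<'E'
from c import *
import sys
st()
a=np.radians(-7.5);ex=np.array([np.cos(a),np.sin(a)]);ey=np.array([-ex[1],ex[0]])
for c in ["top","scene"]:
    p=camera(c);save(p,c+sys.argv[1]+".png")
    for l,lo,hi in [("block_center",.047,.056),("tin_center",.088,.115),("spot",.008,.017)]:
        for m in masks_of(p,l)[:2]:
            P,_,_=pts(p,m["pixels"]);P=P[(P[:,2]>lo)&(P[:,2]<hi)]
            if len(P)<10: continue
            q=P[:,:2]-[.5852,-.252];X=np.c_[q@ex,q@ey]*1000
            r=cv2.minAreaRect(X.astype(np.float32))
            print(c,l,round(m["score"],2),len(P),"stand",np.round(r[0],1),np.round(r[1],1),round(r[2],1),"world",([.5852,-.252]+(r[0][0]*ex+r[0][1]*ey)/1000).round(4),"z",np.median(P[:,2]).round(4))
E
python3 d.py 1
```

```text
t 8.15 pos [ 0.4606 -0.2353  0.2128] yaw y 82.53 z [ 0.002 -0.001 -1.   ] w 0.0876 gf 0.0 F [ 0.3  0.2 -0.6] j [-0.01  0.24  0.46  1.89 -0.13  1.03  1.95]
top block_center 0.96 755 stand [57.4  3.5] [39.7 79.5] 1.6 world [ 0.6426 -0.256 ] z 0.0505
top spot 0.7 3490 stand [39.6 -0.5] [130.1 183.7] 89.8 world [ 0.6244 -0.2577] z 0.0111
scene block_center 0.97 716 stand [58.1  5. ] [40.8 84. ] 1.9 world [ 0.6434 -0.2546] z 0.0512
scene tin_center 0.72 464 stand [-125.2    5.1] [57.6 61.9] 52.5 world [ 0.4617 -0.2306] z 0.0946
scene spot 0.85 2130 stand [ 40.2 -21.7] [174.8 186.2] 89.7 world [ 0.6222 -0.2788] z 0.0117
```

{"method": "play_rows", "body": {"motion": [[0.02, -0.002, 0, 0, 0, -0.098], [0.045, -0.005, 0, 0, 0, -0.196], [0.07, -0.008, 0, 0, 0, -0.294], [0.095, -0.011, 0, 0, 0, -0.392], [0.12, -0.014, 0, 0, 0, -0.49]]}}

```text
t: 9.18
tool_pos: [0.5507, -0.2455, 0.2087]
eef_rot: [0.437, 0.899, -0.0, -0.001]
wrist_force: [-0.2, -0.3, 0.4]
grip_width: 0.0879
grasp_force: 0.0
```

{"method": "play_rows", "body": {"motion": [[0.025, -0.003, 0, 0, 0, -0.098], [0.05, -0.006, 0, 0, 0, -0.196], [0.08, -0.009, 0, 0, 0, -0.294], [0.11, -0.012, 0, 0, 0, -0.392], [0.1232, -0.0137, 0, 0, 0, -0.491]]}}

```text
t: 9.8
tool_pos: [0.6436, -0.2554, 0.2081]
eef_rot: [0.743, 0.669, -0.001, -0.001]
wrist_force: [0.3, 0.5, -0.6]
grip_width: 0.0878
grasp_force: 0.0
```

{"method": "play_rows", "body": {"motion": [[0, 0, -0.03, 0, 0, 0], [0, 0, -0.08, 0, 0, 0], [0, 0, -0.11, 0, 0, 0], [0, 0, -0.11, 0, 0, 0]]}}

```text
t: 10.3
tool_pos: [0.6414, -0.2551, 0.1244]
eef_rot: [0.742, 0.671, -0.002, -0.002]
wrist_force: [0.3, -1.0, 0.9]
grip_width: 0.0881
grasp_force: 0.0
```

```bash
python3 c.py
```

```text
t 10.3 pos [ 0.6414 -0.2551  0.1244] yaw y -5.74 z [-0.005  0.001 -1.   ] w 0.0881 gf 0.0 F [ 0.3 -1.   0.9] j [-0.13  0.7   0.7   1.55 -0.49  1.08  0.6 ]
```

{"method": "play_rows", "body": {"motion": [[0.001, -0.001, -0.04, 0, 0, 0], [0.001, -0.001, -0.08, 0, 0, 0], [0.001, -0.001, -0.115, 0, 0, 0], [0.001, -0.001, -0.137, 0, 0, 0], [0.001, -0.001, -0.137, 0, 0, 0]]}}

```text
t: 10.92
tool_pos: [0.6433, -0.2565, 0.0241]
eef_rot: [0.742, 0.671, -0.0, -0.001]
wrist_force: [0.1, -0.1, 0.2]
grip_width: 0.0883
grasp_force: 0.0
```

{"method": "play_rows", "body": {"motion": [[0, 0, 0, 0, 0, 0], [0, 0, 0, 0, 0, 0], [0, 0, 0, 0, 0, 0], [0, 0, 0, 0, 0, 0], [0, 0, 0, 0, 0, 0]], "grip": 0, "squeeze": 20}}

```text
t: 11.55
tool_pos: [0.6437, -0.2565, 0.0248]
eef_rot: [0.742, 0.671, 0.0, 0.0]
wrist_force: [-1.2, 0.4, 0.7]
grip_width: 0.0411
grasp_force: 0.4
```

{"method": "play_rows", "body": {"motion": [[0, 0, 0, 0, 0, 0], [0, 0, 0, 0, 0, 0], [0, 0, 0, 0, 0, 0]]}}

```text
t: 11.92
tool_pos: [0.6436, -0.2566, 0.0247]
eef_rot: [0.742, 0.671, -0.0, -0.0]
wrist_force: [-0.6, -0.3, 3.1]
grip_width: 0.04
grasp_force: 20.0
```

```bash
python3 c.py
```

```text
t 11.93 pos [ 0.6436 -0.2566  0.0247] yaw y -5.74 z [-0.  0. -1.] w 0.04 gf 20.0 F [-0.6 -0.3  3.1] j [-0.09  0.81  0.63  1.61 -0.57  0.92  0.65]
```

{"method": "play_rows", "body": {"motion": [[0, 0, 0.015, 0, 0, 0], [0, 0, 0.05, 0, 0, 0], [0, 0, 0.1, 0, 0, 0], [0, 0, 0.14, 0, 0, 0], [0, 0, 0.15, 0, 0, 0]]}}

```text
t: 12.55
tool_pos: [0.6447, -0.2572, 0.1397]
eef_rot: [0.742, 0.671, 0.001, 0.002]
wrist_force: [-0.4, -0.3, 0.2]
grip_width: 0.04
grasp_force: 20.0
```

{"method": "play_rows", "body": {"motion": [[-0.01, 0.02, 0, 0, 0, 0.02], [-0.035, 0.065, 0, 0, 0, 0.04], [-0.065, 0.12, 0, 0, 0, 0.07], [-0.095, 0.175, 0, 0, 0, 0.1], [-0.125, 0.23, 0, 0, 0, 0.12]]}}

```text
t: 13.18
tool_pos: [0.5476, -0.0814, 0.1355]
eef_rot: [0.674, 0.739, -0.001, -0.001]
wrist_force: [0.4, 0.7, -0.4]
grip_width: 0.0401
grasp_force: 20.0
```

{"method": "play_rows", "body": {"motion": [[-0.03, 0.055, 0, 0, 0, 0], [-0.055, 0.105, 0, 0, 0, 0], [-0.07, 0.135, 0, 0, 0, 0], [-0.077, 0.146, 0, 0, 0, 0], [-0.077, 0.146, -0.01, 0, 0, 0]]}}

```text
t: 13.8
tool_pos: [0.4919, 0.0259, 0.1292]
eef_rot: [0.674, 0.738, 0.0, -0.0]
wrist_force: [0.2, -0.5, -1.1]
grip_width: 0.0398
grasp_force: 20.0
```

```bash
python3 c.py; python3 - <<'E'
from h import *
p=camera("scene");save(p,"scene2.png")
E
```

```text
t 13.8 pos [0.4919 0.0259 0.1292] yaw y 5.18 z [ 0.  0. -1.] w 0.0398 gf 20.0 F [ 0.2 -0.5 -1.1] j [-0.74  0.36  0.74  2.05 -0.32  0.85  0.27]
```

View pics/scene2.png

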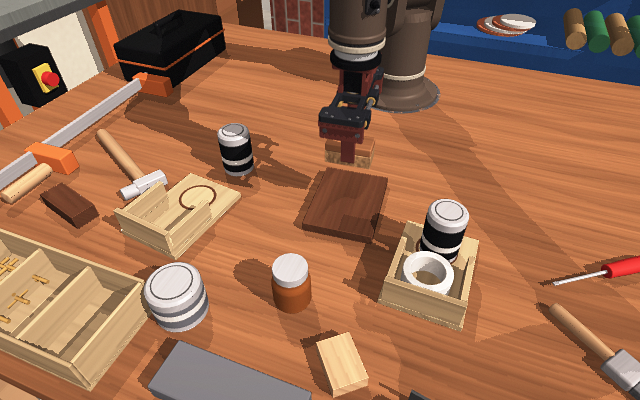

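The tin stands upright at (236,150), the ring mark is bare at (197,197), and the block hangs level over the panel at (350,152). Next I lower it.

{"method": "play_rows", "body": {"motion": [[0, 0, -0.04, 0, 0, 0], [0, 0, -0.08, 0, 0, 0], [0, 0, -0.11, 0, 0, 0], [0, 0, -0.122, 0, 0, 0], [0, 0, -0.125, 0, 0, 0]]}}

```text
t: 14.48
tool_pos: [0.4923, 0.0244, 0.0355]
eef_rot: [0.676, 0.737, -0.0, 0.0]
wrist_force: [-0.8, 0.3, -1.4]
grip_width: 0.0397
grasp_force: 20.0
```

{"method": "play_rows", "body": {"motion": [[0, 0, -0.001, 0, 0, 0], [0, 0, -0.002, 0, 0, 0]]}}

```text
t: 14.72
tool_pos: [0.4928, 0.0255, 0.035]
eef_rot: [0.675, 0.738, 0.001, 0.0]
wrist_force: [-0.6, 0.4, -0.7]
grip_width: 0.0402
grasp_force: 20.0
```

{"method": "play_rows", "body": {"motion": [[0, 0, -0.001, 0, 0, 0], [0, 0, -0.0025, 0, 0, 0], [0, 0, -0.0025, 0, 0, 0]]}}

```text
t: 15.1
tool_pos: [0.4924, 0.0256, 0.0326]
eef_rot: [0.675, 0.738, 0.0, 0.0]
wrist_force: [0.6, 0.4, -0.3]
grip_width: 0.0398
grasp_force: 20.0
```

{"method": "play_rows", "body": {"motion": [[0, 0, -0.001, 0, 0, 0], [0, 0, -0.001, 0, 0, 0]]}}

```text
t: 15.35
tool_pos: [0.4924, 0.0256, 0.0326]
eef_rot: [0.675, 0.738, 0.0, -0.0]
wrist_force: [-3.1, 0.8, 12.9]
grip_width: 0.0398
grasp_force: 20.0
```

{"method": "play_rows", "body": {"motion": [[0, 0, 0, 0, 0, 0], [0, 0, 0, 0, 0, 0], [0, 0, 0, 0, 0, 0], [0, 0, 0, 0, 0, 0], [0, 0, 0, 0, 0, 0]], "grip": 1}}

```text
t: 15.98
tool_pos: [0.4922, 0.0254, 0.0317]
eef_rot: [0.675, 0.738, -0.0, 0.0]
wrist_force: [0.7, 0.4, -0.1]
grip_width: 0.0856
grasp_force: 0.0
```

{"method": "play_rows", "body": {"motion": [[0, 0, 0.02, 0, 0, 0], [0, 0, 0.06, 0, 0, 0], [0, 0, 0.12, 0, 0, 0], [0, 0, 0.18, 0, 0, 0], [0, 0, 0.23, 0, 0, 0]]}}

```text
t: 16.6
tool_pos: [0.4924, 0.0251, 0.2069]
eef_rot: [0.675, 0.737, 0.001, 0.0]
wrist_force: [0.3, 0.6, -0.1]
grip_width: 0.0877
grasp_force: 0.0
```

{"method": "play_rows", "body": {"motion": [[-0.002, -0.02, 0, 0, 0, 0.08], [-0.007, -0.06, 0, 0, 0, 0.17], [-0.012, -0.1, 0, 0, 0, 0.26], [-0.017, -0.14, 0, 0, 0, 0.35], [-0.022, -0.18, 0, 0, 0, 0.44]]}}

```text
t: 17.23
tool_pos: [0.4754, -0.1108, 0.2053]
eef_rot: [0.383, 0.924, 0.0, 0.0]
wrist_force: [0.8, -0.4, 0.4]
grip_width: 0.0876
grasp_force: 0.0
```

{"method": "play_rows", "body": {"motion": [[-0.005, -0.04, 0, 0, 0, 0.09], [-0.01, -0.08, 0, 0, 0, 0.18], [-0.014, -0.12, 0, 0, 0, 0.27], [-0.019, -0.15, 0, 0, 0, 0.36], [-0.02, -0.166, 0, 0, 0, 0.419]]}}

```text
t: 17.85
tool_pos: [0.46, -0.2358, 0.2053]
eef_rot: [0.066, 0.998, -0.0, 0.0]
wrist_force: [-0.6, 0.7, -0.1]
grip_width: 0.0876
grasp_force: 0.0
```

{"method": "play_rows", "body": {"motion": [[0, 0, 0, 0, 0, 0], [0, 0, 0, 0, 0, 0]]}}

```text
t: 18.1
tool_pos: [0.4607, -0.2335, 0.2047]
eef_rot: [0.067, 0.998, 0.0, 0.0]
wrist_force: [-0.2, 0.0, 0.3]
grip_width: 0.0881
grasp_force: 0.0
```

```bash
python3 d.py 3; python3 b.py | grep -A1 panel
```

```text
t 18.1 pos [ 0.4607 -0.2335  0.2047] yaw y 82.27 z [ 0.  0. -1.] w 0.0881 gf 0.0 F [-0.2  0.   0.3] j [-0.16  0.27  0.66  1.91 -0.2   1.02  2.02]
top block_center 0.73 60 stand [-126.8  262.9] [39.9 79.9] 12.3 world [0.4938 0.0252] z 0.0555
top tin_center 0.65 225 stand [-130.4  -16.1] [25.1 36.6] 87.4 world [ 0.4539 -0.2509] z 0.094
top spot 0.78 4375 stand [39.9 -0.6] [130.5 184.3] 90.0 world [ 0.6247 -0.2578] z 0.011
scene block_center 0.87 164 stand [-110.9  271.3] [26.  82.2] 30.3 world [0.5107 0.0314] z 0.0515
scene tin_center 0.87 476 stand [-124.7    4.8] [59.3 60.7] 0.3 world [ 0.4622 -0.231 ] z 0.0945
scene spot 0.86 2990 stand [40.1  0.8] [186.5 132.1] 0.2 world [ 0.625  -0.2565] z 0.0117
panel_top 4374 med z 0.0189
[492.1  25.6] [169.9 130. ] 5.05
```

View pics/top3.png

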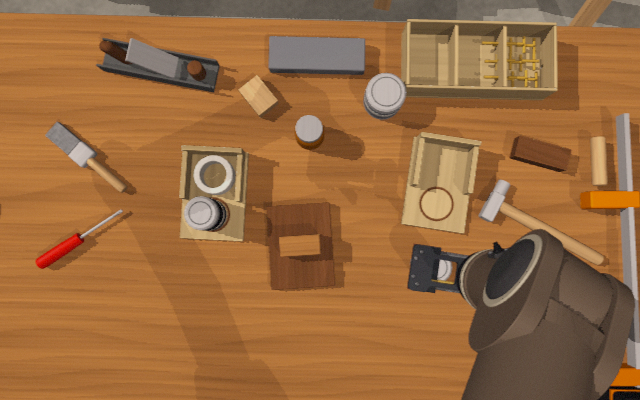

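The block lies at the panel's middle, about (299,245), and the bare ring shows at (437,204). I'll measure the ring directly before gripping the tin again.

```bash
cat > e.py <<'E'
from h import *
p=camera("top");P,u,v=pts(p);g=p["image"].astype(int).sum(2)[v,u]
d=np.hypot(P[:,0]-.5852,P[:,1]+.252)
f=(d<.045)&(P[:,2]<.02);k=f&(d>.025)&(g<np.median(g[f])*.75)
print(k.sum());e=cv2.fitEllipse((P[k,:2]*1000).astype(np.float32));print(e,cv2.minEnclosingCircle((P[k,:2]*1000).astype(np.float32)))
E
python3 e.py
```

```text
258
((586.3900756835938, -252.742919921875), (66.34375, 73.02011108398438), 113.50814819335938) ((588.8314819335938, -250.45822143554688), 40.999996185302734)
```

{"method": "play_rows", "body": {"motion": [[0, -0.001, -0.04, 0, 0, 0], [0, -0.002, -0.1, 0, 0, 0], [0, -0.002, -0.16, 0, 0, 0], [0, -0.002, -0.21, 0, 0, 0], [0, -0.002, -0.222, 0, 0, 0]]}}

```text
t: 19.42
tool_pos: [0.4593, -0.2351, 0.0359]
eef_rot: [0.067, 0.998, 0.0, -0.002]
wrist_force: [-0.6, -0.5, -0.2]
grip_width: 0.0876
grasp_force: 0.0
```

{"method": "play_rows", "body": {"motion": [[0, 0, 0, 0, 0, 0], [0, 0, 0, 0, 0, 0], [0, 0, 0, 0, 0, 0], [0, 0, 0, 0, 0, 0], [0, 0, 0, 0, 0, 0]], "grip": 0, "squeeze": 25}}

```text
t: 20.05
tool_pos: [0.4617, -0.2357, 0.0391]
eef_rot: [0.066, 0.998, -0.0, 0.001]
wrist_force: [-0.9, 1.8, 7.3]
grip_width: 0.0637
grasp_force: 25.0
```

{"method": "play_rows", "body": {"motion": [[0, 0, 0, 0, 0, 0], [0, 0, 0, 0, 0, 0]]}}

```text
t: 20.3
tool_pos: [0.4617, -0.2357, 0.0391]
eef_rot: [0.066, 0.998, 0.0, 0.001]
wrist_force: [-1.2, 1.1, 8.0]
grip_width: 0.0637
grasp_force: 25.0
```

{"method": "play_rows", "body": {"motion": [[0, 0, 0.015, 0, 0, 0], [0, 0, 0.04, 0, 0, 0], [0, 0, 0.07, 0, 0, 0], [0, 0, 0.088, 0, 0, 0], [0, 0, 0.09, 0, 0, 0]]}}

```text
t: 20.92
tool_pos: [0.4612, -0.2356, 0.1062]
eef_rot: [0.066, 0.998, -0.0, 0.001]
wrist_force: [-1.0, 0.0, -4.0]
grip_width: 0.064
grasp_force: 25.0
```

{"method": "play_rows", "body": {"motion": [[0.03, -0.004, 0, 0, 0, 0], [0.08, -0.0105, 0, 0, 0, 0], [0.13, -0.017, 0, 0, 0, 0], [0.163, -0.022, 0, 0, 0, 0], [0.167, -0.0224, 0, 0, 0, 0]]}}

```text
t: 21.55
tool_pos: [0.5867, -0.2519, 0.1038]
eef_rot: [0.066, 0.998, 0.0, -0.001]
wrist_force: [-0.9, 0.0, -4.6]
grip_width: 0.0637
grasp_force: 25.0
```

{"method": "play_rows", "body": {"motion": [[0, 0, -0.02, 0, 0, 0], [0, 0, -0.04, 0, 0, 0], [0, 0, -0.055, 0, 0, 0], [0, 0, -0.066, 0, 0, 0], [0, 0, -0.066, 0, 0, 0]]}}

```text
t: 22.18
tool_pos: [0.5855, -0.2522, 0.055]
eef_rot: [0.067, 0.998, 0.0, -0.001]
wrist_force: [-0.1, -0.8, -3.6]
grip_width: 0.0636
grasp_force: 25.0
```

```bash
python3 c.py
```

```text
t 22.18 pos [ 0.5855 -0.2522  0.055 ] yaw y 82.37 z [-0.001  0.    -1.   ] w 0.0636 gf 25.0 F [-0.1 -0.8 -3.6] j [-0.03  0.66  0.53  1.74 -0.42  0.86  2.12]
```

{"method": "play_rows", "body": {"motion": [[0.001, 0, -0.002, 0, 0, 0], [0.001, 0, -0.004, 0, 0, 0], [0.001, 0, -0.004, 0, 0, 0]]}}

```text
t: 22.55
tool_pos: [0.5868, -0.2523, 0.0529]
eef_rot: [0.066, 0.998, -0.0, 0.0]
wrist_force: [-0.2, 0.4, -4.4]
grip_width: 0.0638
grasp_force: 25.0
```

{"method": "play_rows", "body": {"motion": [[0, 0, -0.001, 0, 0, 0], [0, 0, -0.0023, 0, 0, 0], [0, 0, -0.0023, 0, 0, 0]]}}

```text
t: 22.92
tool_pos: [0.5868, -0.2524, 0.0513]
eef_rot: [0.067, 0.998, 0.0, 0.0]
wrist_force: [-1.1, 1.1, -0.9]
grip_width: 0.0638
grasp_force: 25.0
```

Contact: the tin's weight is off the wrist. Releasing.

{"method": "play_rows", "body": {"motion": [[0, 0, 0, 0, 0, 0], [0, 0, 0, 0, 0, 0], [0, 0, 0, 0, 0, 0], [0, 0, 0, 0, 0, 0]], "grip": 1}}

```text
t: 23.42
tool_pos: [0.5868, -0.2524, 0.0511]
eef_rot: [0.066, 0.998, -0.0, 0.0]
wrist_force: [-0.4, -0.1, -0.5]
grip_width: 0.0877
grasp_force: 0.0
```

{"method": "play_rows", "body": {"motion": [[0, 0, 0.02, 0, 0, 0], [0, 0, 0.06, 0, 0, 0], [0, 0, 0.12, 0, 0, 0], [0, 0, 0.18, 0, 0, 0], [0, 0, 0.23, 0, 0, 0]]}}

```text
t: 24.05
tool_pos: [0.5868, -0.2528, 0.2267]
eef_rot: [0.067, 0.998, -0.0, 0.001]
wrist_force: [0.8, 0.3, -0.3]
grip_width: 0.0881
grasp_force: 0.0
```

{"method": "play_rows", "body": {"motion": [[-0.05, 0, 0, 0, 0, 0], [-0.12, 0, 0, 0, 0, 0], [-0.19, 0, 0, 0, 0, 0], [-0.25, 0, 0, 0, 0, 0], [-0.25, 0, 0, 0, 0, 0]]}}

```text
t: 24.68
tool_pos: [0.3965, -0.2529, 0.2247]
eef_rot: [0.068, 0.998, 0.001, 0.001]
wrist_force: [0.7, -0.1, 0.8]
grip_width: 0.0875
grasp_force: 0.0
```

```bash
python3 d.py 4; python3 b.py | head -5
```

```text
t 24.68 pos [ 0.3965 -0.2529  0.2247] yaw y 82.18 z [ 0.002  0.002 -1.   ] w 0.0875 gf 0.0 F [ 0.7 -0.1  0.8] j [-0.16  0.15  0.71  1.99 -0.12  1.04  2.04]
top block_center 0.86 46 stand [-127.3  264.3] [39.8 76.8] 12.6 world [0.4935 0.0267] z 0.0555
top tin_center 0.58 924 stand [-1.2  3.1] [61.9 62.1] 49.1 world [ 0.5844 -0.2487] z 0.1058
top spot 0.91 3221 stand [39.5 -0.7] [130.6 183.3] 89.8 world [ 0.6242 -0.2579] z 0.0109
scene block_center 0.94 161 stand [-113.2  273.9] [33.8 86. ] 37.7 world [0.5087 0.0344] z 0.0515
scene tin_center 0.91 828 stand [1.1 4. ] [60.9 61.7] 30.6 world [ 0.5868 -0.2481] z 0.106
scene spot 0.6 2082 stand [40.5  0.4] [185.7 130.9] 0.1 world [ 0.6254 -0.2569] z 0.0116
tin_center 901 med z 0.1058
[ 584. -250.] [63.2 62.5] 68.66
circ ((583.9895629882812, -250.4912567138672), 32.27253723144531) [ 0.5840863  -0.24896533  0.10553517]
block_center 268 med z 0.057
[493.8  25.1] [40.  79.7] 5.09
```

View pics/top4.png

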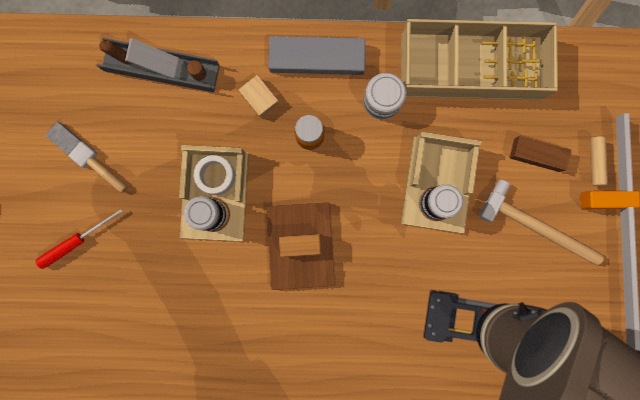

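View pics/scene4.png

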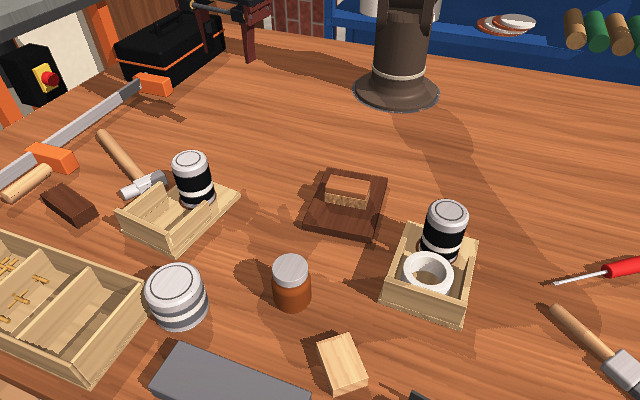

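The top view shows the tin upright on its ring at (441,202) and the block centred on the panel at (299,245). The scene view shows the cork side down, with the gripper clear of everything. The tin is about 2 mm from the ring's centre, which keeps it inside the 72 mm ring.

```bash
python3 -c "
from rig import *
print(sign_off())"
```

```text
the job is handed in; nothing more can be done
None
```

I handed the job in at about 25 s of the 72 s allowed: the sanding block lies flat, cork side down, within about 2 mm of the middle of the walnut panel, and the tin is back upright on its ring mark, about 2–3 mm off centre.

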